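# Put the step block away under the cantilever tray

## Task

Swing the tray of the small green cantilever tool box fully up and over to its side so that it stays open, set the black stepped block (the one shaped like a little staircase) down upright on the floor of the compartment underneath without dropping it, then swing the tray back and lower it until it is fully shut over the block.

Things in the scene. Friction and masses are not known exactly. Their poses are not given: they have to be found in the camera images.
- compartment (a point): Centre of the inner floor of the green open tool box fixed in the left drawer, 3 mm above the drawer's floor (z = 0). Box outside 170 (its x axis) x 130 (y) x 60 mm high, walls 3 mm, the mouth open when the tray is open; z up. The grey tray covers the whole mouth when shut and swings over to the box's +y side (the left).
- tray_handle (a point): Centre of the tray's straight steel bar handle: 105 mm long along the box's x, 12 mm thick (y), 14 mm high, posts 50 mm either side; 19 mm free between its underside and the top of the tray's walls. Grasp from above between the posts, fingers closing along the box's y. Shut: 111 mm above the drawer's floor, over the compartment's centre. Tray 170 x 130 mm, stays level, about 0.4 kg.
- tray_arm (a joint): Tray arm angle q in rad: 0 shut, 2.27 open at the stop. The tray moves without turning; handle shift from shut: along the box's +y 95 mm x (cos 0.262 - cos(0.262+q)), up 95 mm x (sin(0.262+q) - sin 0.262); top at q = 1.31, 70 mm up; at the stop 170 mm over, 30 mm up. Past the top it settles on the open stop and stays; before it, it sinks back shut.
- block_center (a point): Centre, half-way up, of the loose black step block: a solid staircase 28 mm wide (its x axis) x 60 mm long (y) x 36 mm high, about 0.3 kg, standing on its flat base on the floor of the right drawer (z = 0), z up. Grasp from above across the 28 mm (fingers closing along its x). The steps climb along its y. A V-block and a bushing stand in the same row.

How it is judged:
On the way, in this order (a step that is already met when the one before it is completed fails the run):
1. the tray is swung up and over, open (value of joint tray_arm above 1.9 rad), for 0.2 s.
2. with the tray open, the step block stands released on the compartment's floor (value of joint tray_arm above 1.7 rad and x of block_center in the frame of compartment between -0.075 and 0.075 m and y of block_center in the frame of compartment between -0.055 and 0.055 m and z of block_center in the frame of compartment below 0.026 m and angle between block_center's own z axis and vertical below 0.17 rad and contact force between the fingers and step_block below 0.1 N), for 0.2 s.
At the end, for the whole second after the job is handed in: The tray is shut (arm angle under 0.06 rad) and the step block stands upright (within 10 degrees) and at rest on the floor inside the tool box's compartment, its centre within 75 mm (along the box) and 55 mm (across it) of the compartment's centre and less than 26 mm above its floor (value of joint tray_arm below 0.06 rad and x of block_center in the frame of compartment between -0.075 and 0.075 m and y of block_center in the frame of compartment between -0.055 and 0.055 m and z of block_center in the frame of compartment between 0.01 and 0.026 m and angle between block_center's own z axis and vertical below 0.17 rad and linear speed of step_block below 0.02 m/s); the robot touches nothing.
It fails at once if the step block is dropped (it falls freely, faster than 0.7 m/s, about 25 mm) (linear speed of step_block above 0.7 m/s and contact force between anything else and step_block below 0.01 N).
It also fails if it takes over 69 s, if anything falls off the work surface, if the arm or the gripper's body presses on something with over 40 N, if the wrist force passes 120 N, or if a joint passes its speed limit or range.

## Robot

A 6-joint arm with a two-finger parallel gripper is mounted at the origin on a cart in front of the work surface, level with it; the furniture and walls round the work are solid. World frame = base frame: x ahead of the robot, y to its left, z up, the work surface at z = 0. Lengths are in m, angles in rad, forces in N, time in s.
With the tool pointing down it reaches from about 0.375 to 0.9 m from the base axis. Payload 3.1 kg.
Tool frame: the origin (TCP) lies on the centre line of the jaws, within the pads' length; the fingertips stand 14 mm ahead of it and the grasp point (between the pads) lies 5 mm behind it; y points along the fingers, z is the direction in which the jaws open and shut, and the axes are right-handed (so a half turn about y gives the same grasp; the last joint's range is limited). The gripper opens to 87 mm and grips with 3 to 60 N. Pads are 19 mm wide; open, the fingers measure 117 mm over their backs; the gripper's body (75 mm by 190 mm) begins 51 mm behind the grasp point.
Start: joints at [-1.339, 0.527, 1.433, -0, 1.181, -0.178], TCP at [0.25, -0.573, 0.237] pointing down, gripper open.
Joint ranges: [-3.08, 3.08], [-0.75, 2.2], [0.22, 2.44], [-1.43, 4.57], [0, 2.65], [-2.85, 2.85]. Speed limits (rad/s): [2.79, 2.79, 3.14, 3.14, 3.14, 3.14].

## Interface

Orientations are given as a unit quaternion [x, y, z, w].
In Python, from rig import robot, vision gives the robot as it stands.
- The arm moves only by the shell command python3 -m crank 'ROWS' [FORCE]. ROWS is JSON, a list of rows, each a list of 7 numbers: the shift along the tool's x, y, z as a fraction of full scale, then the turn, a rotation vector about the tool's x, y, z as a fraction of full scale, then the gripper command: -1 is shut, 1 is fully open, values between are in proportion. In form: [[x, y, z, wx, wy, wz, grip], ...]. A call has 1 to 10 rows; each row is the pose to reach, as a shift and turn from the pose commanded when the call began, along the tool's axes at that moment, turning the shorter way round; what a row does not reach only later rows make up. Full scale, the value 1, is 50 cm for a shift and pi rad for a turn. A row lasts 1/8 s, in which the tool goes at most 62.5 mm and 10.7 degrees, less where a joint would pass 70% of its speed; a pose out of reach is approached as far as the arm can. A call with a number of a shift or a turn outside -1 to 1 is refused whole. A call with a gripper value outside its range is refused whole. The fingers move at their own pace and stop on an object; FORCE is the grip in N (left out, the last holds). Time passes only in rows, so rows that repeat a pose let the fingers close. It gives the time, the measured TCP pose, the force and the opening at its end, in the units of the state.
- robot.get_obs(): the state, without advancing time (a new reading comes with each control period).
- vision.camera(name): name is "scene" or "top" or "wrist"; returns the picture (420x560x3 uint8, blue, green, red); there is no depth.
- vision.camera_info(name): a dict with "vfov" (degrees; the focal length in pixels is half the picture's height over the tangent of half this angle, whatever the lens; pixels are square), "cx", "cy" (the principal point, pixels), "k1" (the pictures are not rectified: a ray, as slopes to the right and down, at radius r is drawn at 1 + k1 r^2 times it, then the intrinsics apply), "world_from_camera" (4x4, takes a point from camera to world coordinates); the wrist camera has in their place "tool_from_camera" (4x4, takes a point from camera to tool coordinates, whose origin is the TCP and whose axes are the tool frame's). Camera axes: x right, y up, looking along -z (the intrinsics and any distortion apply to the point x, -y, -z); pixel columns grow to the right and rows downward; lengths in m; the calibration is good to about 2 mm. A picture is of the moment at which its call begins: read the wrist's pose just before it. camera_info takes no time and is no camera call.
- robot.hand_in(): hands the job in, once; it reports no verdict.
The state is a dict: "time": time; "q": joint angles; "joint_velocities": joint speeds; "joint_torque": joint torques, N m; "position": TCP position; "tool_rot": TCP orientation; "ft_force": force on the tool from outside, world axes, zero at the start; "moment": the same for the moment, N m; "grip_width": finger opening in m.
Only numpy, scipy, OpenCV 4.12 (cv2) and the standard library are available. Lean on these libraries where they do the work, as an engineer would, in place of code of your own. Each camera call takes 0.05 s, during which the arm holds its last target.

## Working session

There is one attempt and no reset: what is moved stays moved. The work goes in short steps, Python scripts to look and compute and a shell command to move; the robot and the scene stay as the last step left them, time stands still between calls to the robot, and variables do not carry over. Pictures are saved under pics/ and viewed, and the job is handed in when it is done.

```bash
ls; mkdir -p pics; python3 - <<'E'
from rig import robot, vision
import cv2
print(robot.get_obs())
for n in ("scene","top","wrist"):
    cv2.imwrite(f"pics/{n}0.png",vision.camera(n)); print(n,vision.camera_info(n))
E
```

```text
pics
{'time': 0.0, 'q': array([-1.33849523e+00,  5.28503788e-01,  1.43391545e+00, -9.42252261e-06,
        1.18137971e+00, -1.78531594e-01]), 'joint_velocities': array([ 1.34931975e-03, -1.49697444e-04, -4.90063968e-04,  3.45899456e-05,
       -2.09641758e-04,  4.51290792e-04]), 'joint_torque': array([ 1.30865366e-03, -4.40035486e+01, -1.76595873e+01,  6.33871439e-02,
        5.82957419e-02, -1.81687205e-04]), 'position': array([ 0.24944893, -0.57228982,  0.2355443 ]), 'tool_rot': array([-0.14425714,  0.69301967, -0.69146031,  0.14420905]), 'ft_force': array([ 0.6445864 ,  0.03025596, -0.38427596]), 'moment': array([ 0.016392  , -0.02866865, -0.00685164]), 'grip_width': 0.08721239486358871}
scene {'vfov': 54.30234625359607, 'cx': 280.9246379842061, 'cy': 213.92955080292316, 'k1': 0.024498356745829813, 'world_from_camera': array([[ 0.58745392,  0.36517809, -0.72217925, -0.11797368],
       [-0.8090154 ,  0.24317735, -0.53512508, -0.51406825],
       [-0.01979831,  0.89861546,  0.43829018,  0.45933992],
       [ 0.        ,  0.        ,  0.        ,  1.        ]])}
top {'vfov': 44.2932
[... 229 characters left out ...]
1438e-03, -1.99156643e-04,
        -4.53140252e-02],
       [ 1.22660686e-03,  1.63355551e-01,  9.86566500e-01,
         1.11051770e+00],
       [ 0.00000000e+00,  0.00000000e+00,  0.00000000e+00,
         1.00000000e+00]])}
wrist {'vfov': 66.74334659851334, 'cx': 279.19055731907196, 'cy': 208.34874752799593, 'k1': -0.07504407059746854, 'tool_from_camera': array([[ 3.12486859e-04, -9.60033425e-01, -2.79885201e-01,
        -7.69653110e-02],
       [-2.29714756e-04,  2.79885139e-01, -9.60033466e-01,
        -1.47811619e-01],
       [ 9.99999925e-01,  3.64291604e-04, -1.33073416e-04,
         9.93831610e-06],
       [ 0.00000000e+00,  0.00000000e+00,  0.00000000e+00,
         1.00000000e+00]])}
```

View pics/scene0.png

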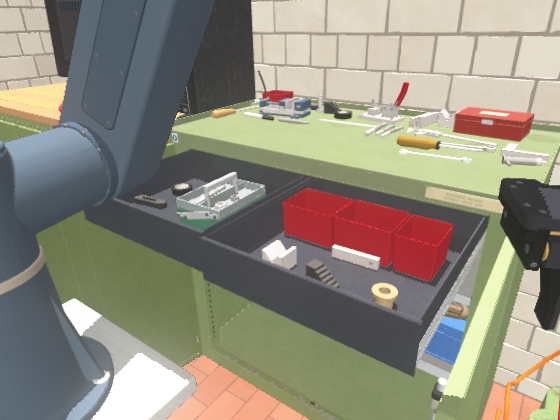

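View pics/top0.png

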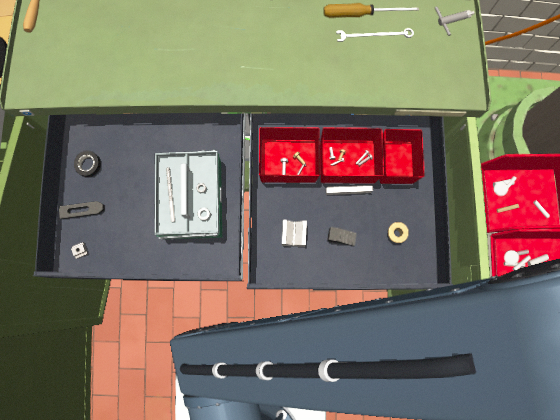

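View pics/wrist0.png

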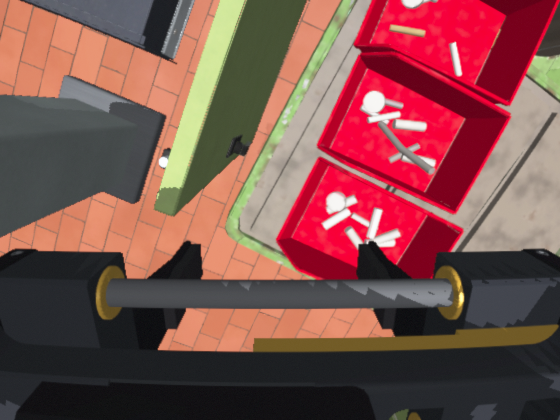

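```bash
cat > h.py <<'E'
import numpy as np, cv2
from scipy.spatial.transform import Rotation as R
from rig import robot, vision
def cam(n, obs=None):
    i=vision.camera_info(n); f=210/np.tan(np.radians(i['vfov']/2))
    if 'world_from_camera' in i: T=i['world_from_camera']
    else:
        obs=obs or robot.get_obs(); W=np.eye(4); W[:3,:3]=R.from_quat(obs['tool_rot']).as_matrix(); W[:3,3]=obs['position']
        T=W@i['tool_from_camera']
    return f,i['cx'],i['cy'],i['k1'],T
def unproj(n,uv,z,obs=None):
    f,cx,cy,k,T=cam(n,obs); K=np.array([[f,0,cx],[0,f,cy],[0,0,1.]])
    d=np.array([(uv[0]-cx)/f,(uv[1]-cy)/f]); r=np.linalg.norm(d); s=r
    for _ in range(50): s=r/(1+k*s*s)
    d=d*(s/r if r else 1)
    v=T[:3,:3]@np.array([d[0],-d[1],-1]); o=T[:3,3]
    return o+v*(z-o[2])/v[2]
def proj(n,P,obs=None):
    f,cx,cy,k,T=cam(n,obs); p=np.linalg.inv(T)@np.append(P,1)
    x,y=p[0]/-p[2],-p[1]/-p[2]; r2=x*x+y*y
    return np.array([cx+f*x*(1+k*r2),cy+f*y*(1+k*r2)])
E
python3 - <<'E'
import cv2
a=cv2.imread('pics/top0.png')
cv2.imwrite('pics/t_box.png',cv2.resize(a[135:255,140:240],None,fx=5,fy=5,interpolation=cv2.INTER_CUBIC))
cv2.imwrite('pics/t_blk.png',cv2.resize(a[200:270,270:420],None,fx=5,fy=5,interpolation=cv2.INTER_CUBIC))
b=cv2.imread('pics/scene0.png')
cv2.imwrite('pics/s_blk.png',cv2.resize(b[225:325,250:410],None,fx=5,fy=5,interpolation=cv2.INTER_CUBIC))
E
```

```text
(no output)
```

View pics/t_box.png

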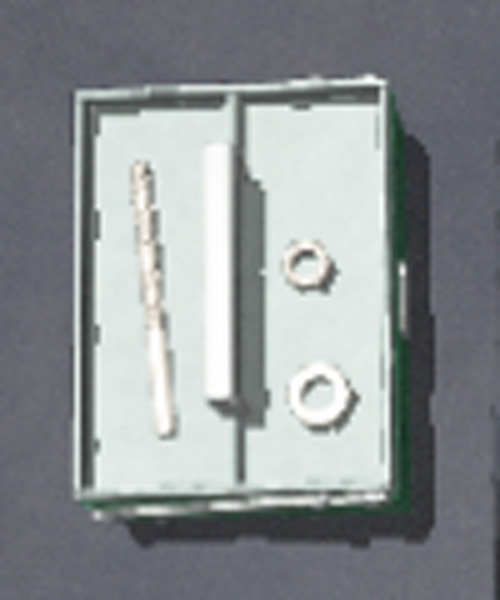

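View pics/t_blk.png

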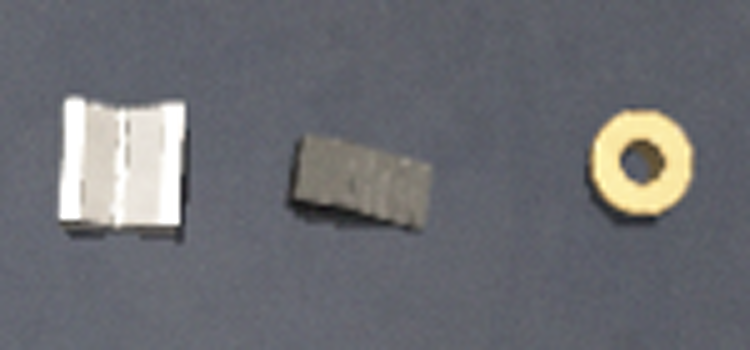

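View pics/s_blk.png

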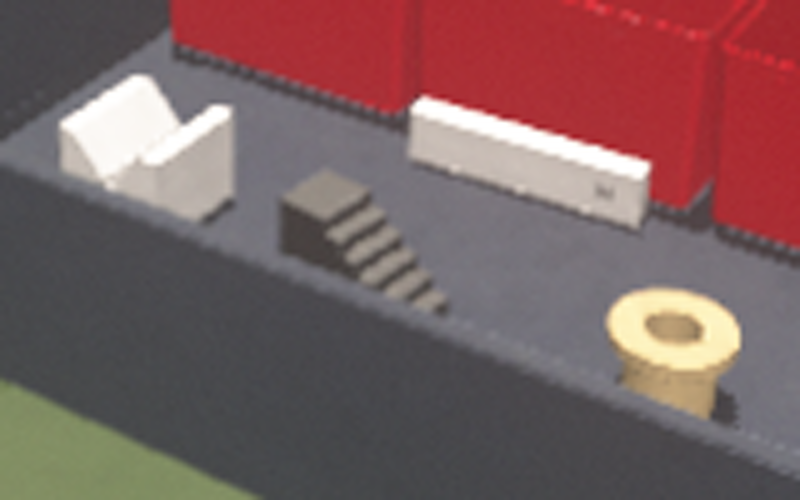

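```bash
python3 - <<'E'
from h import *
def c(x,y,o): return (o[0]+(x+.5)/5-.5,o[1]+(y+.5)/5-.5)
B=(140,135);K=(270,200)
print('handle');
for p in [(204,145),(232,144),(208,398),(234,402)]: print(unproj('top',c(*p,B),.118).round(4))
print('rim')
for p in [(76,92),(388,82),(75,497),(388,497)]: print(unproj('top',c(*p,B),.085).round(4))
print('blk high')
for p in [(302,135),(296,200)]: print(unproj('top',c(*p,K),.036).round(4))
print('blk low')
for p in [(433,163),(422,230)]: print(unproj('top',c(*p,K),.006).round(4))
print('drawer rim front/back etc z?')
for p in [(36,275),(243,278),(250,288),(448,288)]: print(p,unproj('top',p,0.1).round(3),unproj('top',p,0.06).round(3))
S=(250,225)
def s(x,y): return c(x,y,S)
print('scene top face')
for p in [(282,204),(322,168),(372,184),(330,222)]: print(unproj('scene',s(*p),.036).round(4))
E
```

```text
handle
[0.5704 0.1393 0.118 ]
[0.5709 0.1281 0.118 ]
[0.4682 0.1336 0.118 ]
[0.4667 0.1232 0.118 ]
rim
[0.6017 0.2004 0.085 ]
[0.6063 0.07   0.085 ]
[0.4325 0.1925 0.085 ]
[0.4339 0.0653 0.085 ]
blk high
[ 0.4577 -0.1666  0.036 ]
[ 0.4301 -0.1639  0.036 ]
blk low
[ 0.45  -0.227  0.006]
[ 0.4208 -0.2218  0.006 ]
drawer rim front/back etc z?
(36, 275) [0.343 0.434 0.1  ] [0.345 0.453 0.06 ]
(243, 278) [0.346 0.011 0.1  ] [0.348 0.013 0.06 ]
(250, 288) [ 0.327 -0.003  0.1  ] [ 0.328 -0.001  0.06 ]
(448, 288) [ 0.327 -0.395  0.1  ] [ 0.328 -0.409  0.06 ]
scene top face
[ 0.4279 -0.1653  0.036 ]
[ 0.4576 -0.1644  0.036 ]
[ 0.4586 -0.186   0.036 ]
[ 0.4277 -0.1864  0.036 ]
```

```bash
cat >> h.py <<'E'
def goal(P,yaw,pos=None,quat=None):
    """yaw: direction angle of tool x in the world (tool y down). row in tool fractions from (commanded ~ measured) pose"""
    o=robot.get_obs(); p=np.array(o['position'] if pos is None else pos); R0=R.from_quat(o['tool_rot'] if quat is None else quat)
    X=np.array([np.cos(yaw),np.sin(yaw),0]); Y=np.array([0,0,-1.]); Rg=R.from_matrix(np.c_[X,Y,np.cross(X,Y)])
    d=R0.inv().apply(np.array(P)-p)/.5; w=(R0.inv()*Rg).as_rotvec()/np.pi
    print('t',o['time'],'p',o['position'].round(4),'row',d.round(4),w.round(4),'steps',np.linalg.norm(d)*.5/.0625,np.degrees(np.linalg.norm(w)*np.pi)/10.7)
E
python3 - <<'E'
from h import *
print(R.from_quat(robot.get_obs()['tool_rot']).as_matrix().round(3))
goal([.46,.127,.26],.045)
a=cv2.imread('pics/scene0.png')
cv2.imwrite('pics/s_dr.png',cv2.resize(a[140:300,80:300],None,fx=3.5,fy=3.5,interpolation=cv2.INTER_CUBIC))
E
```

```text
[[-0.917 -0.     0.399]
 [-0.399  0.002 -0.917]
 [-0.    -1.    -0.002]]
t 0.15 p [ 0.2495 -0.5725  0.2358] row [-0.9447 -0.0463 -1.1145] [ 0.000e+00 -8.836e-01 -7.000e-04] steps 11.693513627570702 14.863522765625836
```

View pics/s_dr.png

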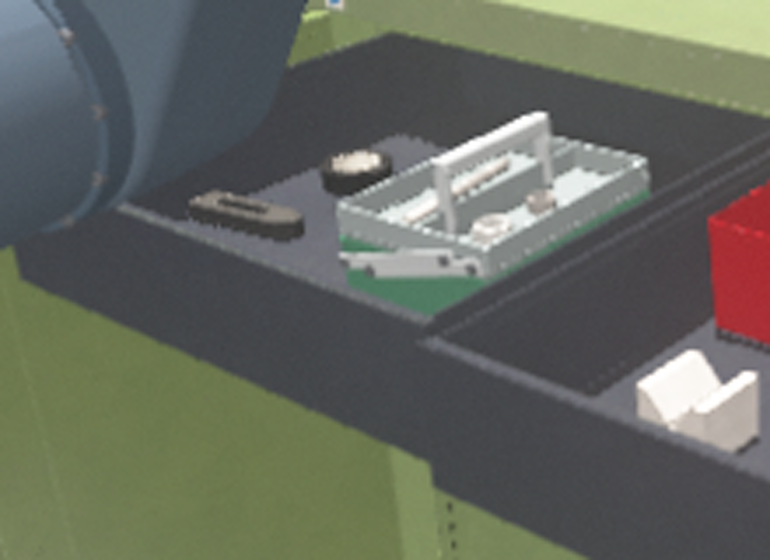

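```bash
python3 -m crank '[[-0.47,-0.04,-0.56,0,-0.44,0,1],[-0.47,-0.04,-0.56,0,-0.44,0,1],[-0.47,-0.04,-0.56,0,-0.44,0,1],[-0.47,-0.04,-0.56,0,-0.44,0,1],[-0.47,-0.04,-0.56,0,-0.44,0,1],[-0.47,-0.04,-0.56,0,-0.44,0,1],[-0.47,-0.04,-0.56,0,-0.44,0,1],[-0.47,-0.04,-0.56,0,-0.44,0,1],[-0.47,-0.04,-0.56,0,-0.44,0,1]]' 20; python3 -c "
from h import *
goal([.46,.127,.26],.045)"
```

```text
time: 1.27
position: [0.3532, -0.2221, 0.2565]
tool_rot: [-0.552, 0.442, -0.442, 0.552]
ft_force: [-0.8, 0.4, -0.9]
grip_width: 0.087
t 1.275 p [ 0.3532 -0.2221  0.2565] row [-0.6341 -0.0069  0.362 ] [-0.     -0.4437 -0.    ] steps 5.841354388149328 7.463849762247676
```

```bash
python3 -m crank '[[-0.634,-0.007,0.362,0,-0.444,0,1],[-0.634,-0.007,0.362,0,-0.444,0,1],[-0.634,-0.007,0.362,0,-0.444,0,1],[-0.634,-0.007,0.362,0,-0.444,0,1],[-0.634,-0.007,0.362,0,-0.444,0,1],[-0.634,-0.007,0.362,0,-0.444,0,1],[-0.634,-0.007,0.362,0,-0.444,0,1],[-0.634,-0.007,0.362,0,-0.444,0,1],[-0.634,-0.007,0.362,0,-0.444,0,1]]' 20; python3 -c "
from h import *
goal([.46,.127,.26],.045)
cv2.imwrite('pics/w1.png',vision.camera('wrist'))"
```

```text
time: 2.4
position: [0.4598, 0.1267, 0.2598]
tool_rot: [-0.707, -0.015, 0.016, 0.707]
ft_force: [-0.0, 0.3, -0.5]
grip_width: 0.0869
t 2.4 p [0.4598 0.1267 0.2598] row [ 0.0004 -0.0004  0.0005] [-0.     -0.0002 -0.0002] steps 0.006245330887655844 0.004508156596976853
```

View pics/w1.png

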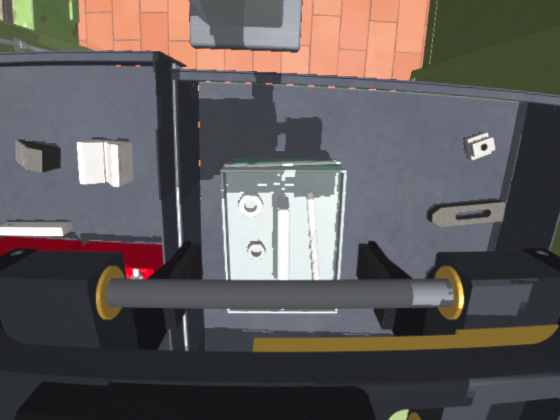

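```bash
python3 - <<'E'
from h import *
a=cv2.imread('pics/w1.png')
cv2.imwrite('pics/w1c.png',cv2.resize(a[150:330,210:360],None,fx=4,fy=4,interpolation=cv2.INTER_CUBIC))
cv2.imwrite('pics/w1d.png',cv2.resize(a[120:220,0:140],None,fx=5,fy=5,interpolation=cv2.INTER_CUBIC))
E
```

```text
(no output)
```

View pics/w1c.png

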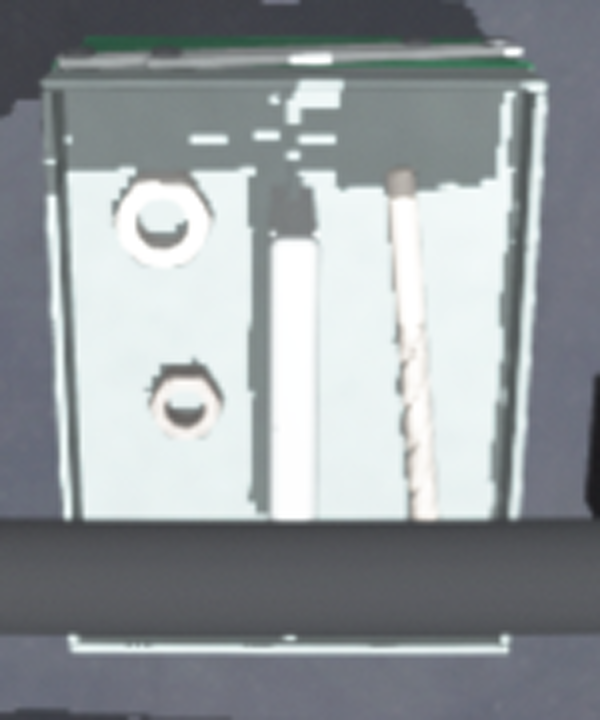

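View pics/w1d.png

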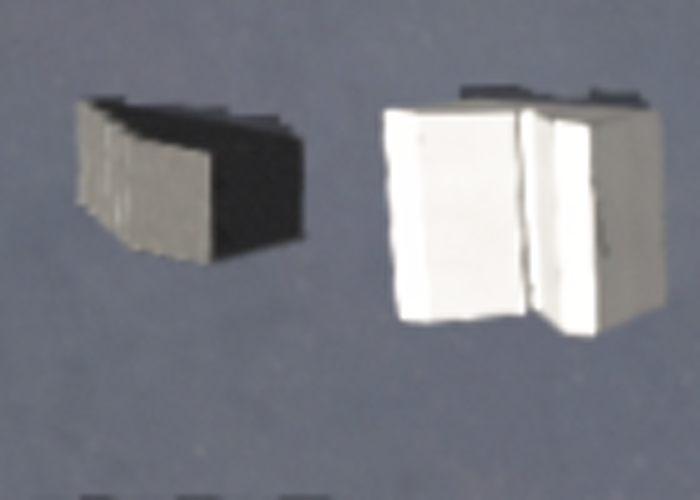

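```bash
python3 - <<'E'
from h import *
def c(x,y,o,s): return (o[0]+(x+.5)/s-.5,o[1]+(y+.5)/s-.5)
B=(210,150)
for p in [(272,238),(321,238),(273,515),(316,515)]: print('h',unproj('wrist',c(*p,B,4),.118).round(4))
for p in [(42,82),(546,80),(70,652),(508,652)]: print('rim',unproj('wrist',c(*p,B,4),.085).round(4))
D=(0,120)
for p in [(212,152),(210,263)]: print('bh',unproj('wrist',c(*p,D,5),.036).round(4))
for p in [(303,140),(303,238)]: print('bb',unproj('wrist',c(*p,D,5),.0).round(4))
for p in [(78,98),(80,203)]: print('bl',unproj('wrist',c(*p,D,5),.006).round(4))
E
```

```text
h [0.4684 0.1254 0.118 ]
h [0.4679 0.137  0.118 ]
h [0.5416 0.1287 0.118 ]
h [0.5411 0.1396 0.118 ]
rim [0.4392 0.0652 0.085 ]
rim [0.433  0.1938 0.085 ]
rim [0.6077 0.0715 0.085 ]
rim [0.6022 0.2005 0.085 ]
bh [ 0.4305 -0.1618  0.036 ]
bh [ 0.4578 -0.1665  0.036 ]
bb [ 0.4314 -0.1627  0.    ]
bb [ 0.4574 -0.1662  0.    ]
bl [ 0.4208 -0.2218  0.006 ]
bl [ 0.4486 -0.2259  0.006 ]
```

```bash
python3 -c "
from h import *
goal([.520,.1325,.16],.041)
goal([.520,.1325,.107],.041)"
```

```text
t 2.45 p [0.4599 0.1265 0.2599] row [0.1208 0.1997 0.0066] [-0.      0.0009 -0.0001] steps 1.8675854666224285 0.014674861387897918
t 2.45 p [0.4599 0.1265 0.2599] row [0.1208 0.3057 0.0066] [-0.      0.0009 -0.0001] steps 2.6299906832672106 0.014674861387897918
```

```bash
python3 -m crank '[[0.121,0.1,0.007,0,0.001,0,1],[0.121,0.2,0.007,0,0.001,0,1],[0.121,0.25,0.007,0,0.001,0,1],[0.121,0.28,0.007,0,0.001,0,1],[0.121,0.306,0.007,0,0.001,0,1],[0.121,0.306,0.007,0,0.001,0,1]]' 20; python3 -c "
from h import *
goal([.520,.1325,.107],.041)
cv2.imwrite('pics/w2.png',vision.camera('wrist'));cv2.imwrite('pics/s2.png',vision.camera('scene'))"
```

```text
time: 3.2
position: [0.52, 0.1329, 0.1069]
tool_rot: [0.707, 0.015, -0.015, -0.707]
ft_force: [0.2, -0.8, 0.7]
grip_width: 0.0872
t 3.2 p [0.52   0.1329 0.1069] row [-0.0001 -0.0001 -0.0007] [-0.      0.0005 -0.0001] steps 0.005830028201068029 0.00903802574241998
```

View pics/w2.png

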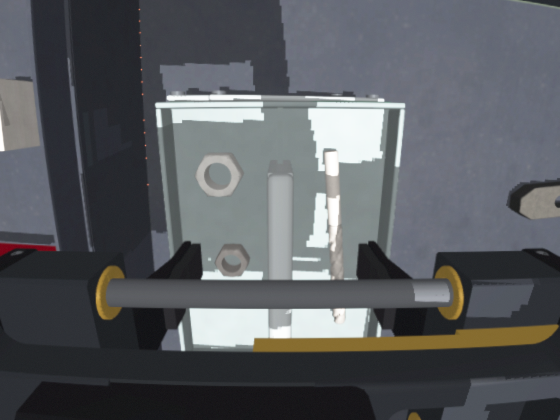

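View pics/s2.png

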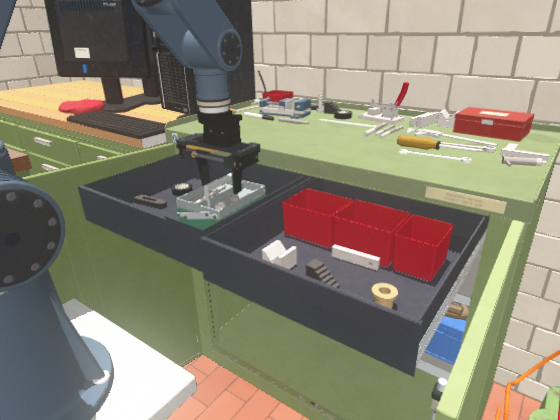

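Handle at column 280, centred between the fingers (180/378). Closing.

```bash
python3 -m crank '[[0,0,0,0,0,0,-1],[0,0,0,0,0,0,-1],[0,0,0,0,0,0,-1],[0,0,0,0,0,0,-1],[0,0,0,0,0,0,-1],[0,0,0,0,0,0,-1],[0,0,0,0,0,0,-1]]' 20; python3 - <<'E'
from h import *
import math
# box y in tool frame = tool z (yaw), up = -tool y
for q in np.linspace(0,2.27,19)[1:]:
    a=.262
    dy=.095*(math.cos(a)-math.cos(a+q)); dz=.095*(math.sin(a+q)-math.sin(a))
    print(round(q,2),'y',round(-dz/.5,3),'z',round(dy/.5,3))
print(robot.get_obs()['ft_force'])
E
```

```text
time: 4.18
position: [0.5202, 0.133, 0.107]
tool_rot: [-0.707, -0.015, 0.015, 0.707]
ft_force: [0.7, 0.9, 0.9]
grip_width: 0.025
0.13 y -0.023 z 0.008
0.25 y -0.044 z 0.018
0.38 y -0.064 z 0.031
0.5 y -0.083 z 0.047
0.63 y -0.099 z 0.064
0.76 y -0.113 z 0.084
0.88 y -0.124 z 0.105
1.01 y -0.132 z 0.127
1.14 y -0.138 z 0.151
1.26 y -0.141 z 0.174
1.39 y -0.14 z 0.198
1.51 y -0.137 z 0.222
1.64 y -0.13 z 0.245
1.77 y -0.121 z 0.267
1.89 y -0.109 z 0.288
2.02 y -0.095 z 0.307
2.14 y -0.078 z 0.324
2.27 y -0.06 z 0.339
[0.7420867  0.85558326 0.9207288 ]
```

```bash
python3 -m crank '[[0,0,0,0,0,0,-1],[0,0,0,0,0,0,-1],[0,0,0,0,0,0,-1],[0,0,0,0,0,0,-1]]' 20; python3 -m crank '[[0,-0.012,0.004,0,0,0,-1],[0,-0.023,0.008,0,0,0,-1],[0,-0.034,0.013,0,0,0,-1],[0,-0.044,0.018,0,0,0,-1]]' 20
```

```text
time: 4.68
position: [0.5202, 0.1331, 0.107]
tool_rot: [-0.707, -0.015, 0.015, 0.707]
ft_force: [0.2, 0.2, -0.4]
grip_width: 0.0119
time: 5.18
position: [0.5197, 0.1422, 0.1295]
tool_rot: [-0.707, -0.015, 0.015, 0.707]
ft_force: [1.0, -1.6, -4.8]
grip_width: 0.0116
```

```bash
python3 -m crank '[[0,-0.020,0.013,0,0,0,-1],[0,-0.039,0.029,0,0,0,-1],[0,-0.055,0.046,0,0,0,-1],[0,-0.069,0.066,0,0,0,-1],[0,-0.080,0.087,0,0,0,-1],[0,-0.088,0.109,0,0,0,-1],[0,-0.094,0.133,0,0,0,-1],[0,-0.097,0.156,0,0,0,-1],[0,-0.096,0.180,0,0,0,-1],[0,-0.093,0.204,0,0,0,-1]]' 20
```

```text
time: 6.42
position: [0.5155, 0.2446, 0.1755]
tool_rot: [0.707, 0.015, -0.015, -0.707]
ft_force: [2.6, -0.8, -7.6]
grip_width: 0.0117
```

```bash
python3 -m crank '[[0,0.007,0.023,0,0,0,-1],[0,0.016,0.045,0,0,0,-1],[0,0.028,0.066,0,0,0,-1],[0,0.042,0.085,0,0,0,-1],[0,0.059,0.102,0,0,0,-1],[0,0.068,0.110,0,0,0,-1],[0,0.073,0.114,0,0,0,-1],[0,0.073,0.114,0,0,0,-1]]' 20; python3 -c "
from h import *
cv2.imwrite('pics/s3.png',vision.camera('scene'));cv2.imwrite('pics/t3.png',vision.camera('top'))"
```

```text
time: 7.42
position: [0.5131, 0.3011, 0.139]
tool_rot: [-0.707, -0.015, 0.015, 0.707]
ft_force: [3.3, 1.4, -2.7]
grip_width: 0.0119
```

View pics/s3.png

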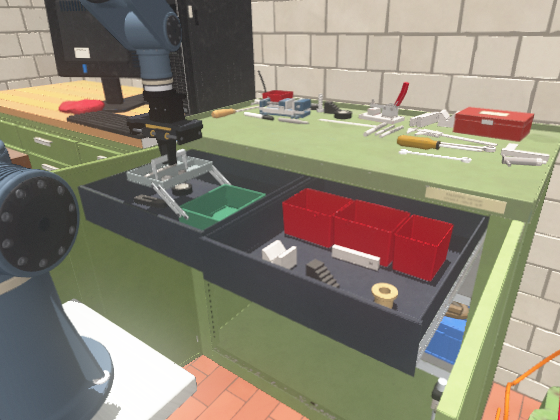

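View pics/t3.png

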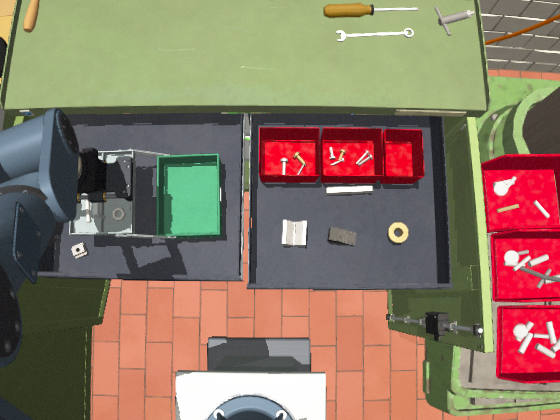

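Tray is over on the left, compartment open. Release and lift.

```bash
python3 -m crank '[[0,0,0,0,0,0,0],[0,0,0,0,0,0,0],[0,0,0,0,0,0,0],[0,0,0,0,0,0,0],[0,0,0,0,0,0,0],[0,-0.1,0,0,0,0,0],[0,-0.2,0,0,0,0,0],[0,-0.24,0,0,0,0,0],[0,-0.24,0,0,0,0,0]]' 20; python3 -c "
from h import *
goal([.442,-.1,.26],-1.72)
cv2.imwrite('pics/s4.png',vision.camera('scene'))"
```

```text
time: 8.65
position: [0.5139, 0.3012, 0.261]
tool_rot: [-0.706, -0.017, 0.014, 0.707]
ft_force: [0.3, -0.8, -0.1]
grip_width: 0.0434
t 8.65 p [0.5139 0.3012 0.261 ] row [-1.783e-01  3.000e-04 -7.954e-01] [-0.0015  0.5613  0.0006] steps 6.521443334009201 9.441900432953753
```

View pics/s4.png

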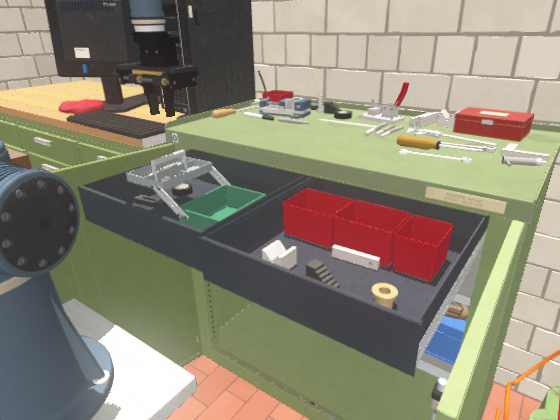

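```bash
python3 -m crank '[[-0.17,0,-0.80,0,0.561,0,0.6],[-0.17,0,-0.80,0,0.561,0,0.6],[-0.17,0,-0.80,0,0.561,0,0.6],[-0.17,0,-0.80,0,0.561,0,0.6],[-0.17,0,-0.80,0,0.561,0,0.6],[-0.17,0,-0.80,0,0.561,0,0.6],[-0.17,0,-0.80,0,0.561,0,0.6],[-0.17,0,-0.80,0,0.561,0,0.6],[-0.17,0,-0.80,0,0.561,0,0.6],[-0.17,0,-0.80,0,0.561,0,0.6]]' 20; python3 -c "
from h import *
goal([.442,-.12,.22],-1.72)
cv2.imwrite('pics/w5.png',vision.camera('wrist'))"
```

```text
time: 9.95
position: [0.444, -0.1022, 0.2572]
tool_rot: [-0.461, 0.538, -0.535, 0.46]
ft_force: [0.1, -0.0, -0.4]
grip_width: 0.07
t 9.95 p [ 0.444  -0.1022  0.2572] row [0.0359 0.0744 0.0016] [ 0.0013 -0.001  -0.0004] steps 0.6611760757196761 0.028175986386744165
```

View pics/w5.png

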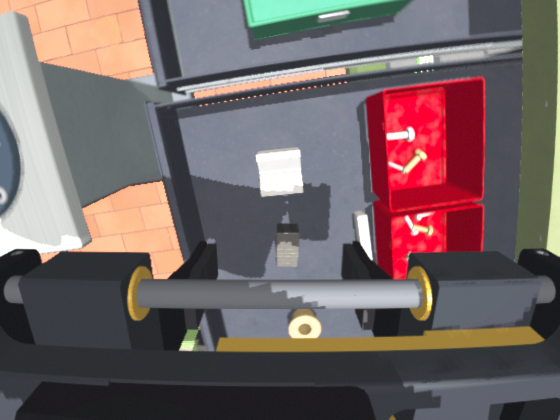

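```bash
python3 - <<'E'
from h import *
a=cv2.imread('pics/w5.png')
cv2.imwrite('pics/w5c.png',cv2.resize(a[210:275,255:325],None,fx=8,fy=8,interpolation=cv2.INTER_CUBIC))
b=cv2.convertScaleAbs(a[80:280,120:270],alpha=2.2,beta=10)
cv2.imwrite('pics/w5d.png',cv2.resize(b,None,fx=3,fy=3,interpolation=cv2.INTER_CUBIC))
E
```

```text
(no output)
```

View pics/w5c.png

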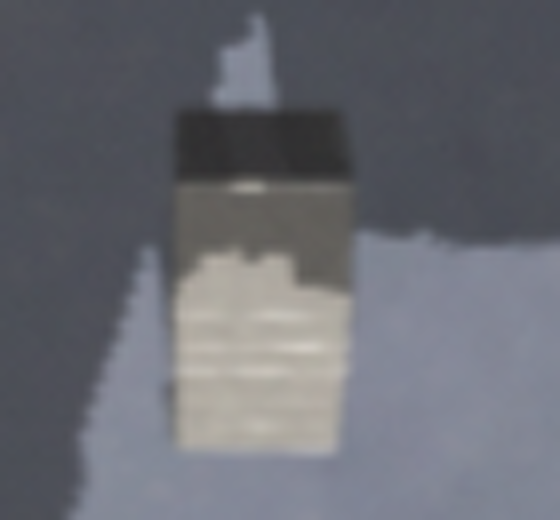

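View pics/w5d.png

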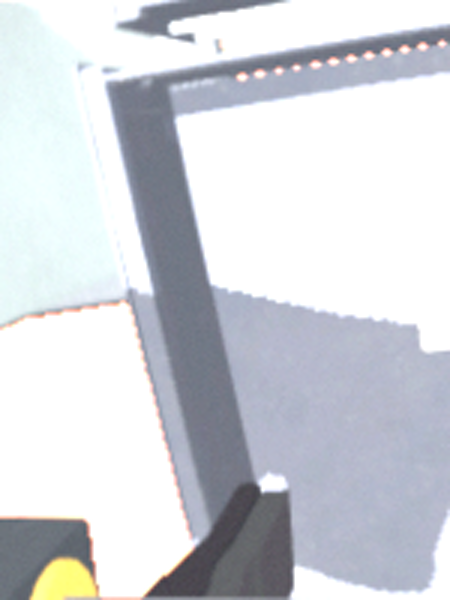

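```bash
python3 - <<'E'
from h import *
def c(x,y,o,s): return (o[0]+(x+.5)/s-.5,o[1]+(y+.5)/s-.5)
D=(120,80)
for p in [(175,110),(213,290),(250,480)]: print('floor',unproj('wrist',c(*p,D,3),0).round(4))
for z in (.06,.08,.1,.12):
  print(z,[unproj('wrist',c(*p,D,3),z)[:2].round(4) for p in [(110,90),(150,290),(80,70),(130,290)]])
E2=(255,210)
for p in [(176,182),(353,182)]: print('bh',unproj('wrist',c(*p,E2,8),.036).round(4))
for p in [(176,113),(350,110)]: print('bb',unproj('wrist',c(*p,E2,8),.0).round(4))
for p in [(177,452),(341,452)]: print('bl',unproj('wrist',c(*p,E2,8),.006).round(4))
E
```

```text
floor [ 0.3312 -0.0061  0.    ]
floor [ 0.3302 -0.0823  0.    ]
floor [ 0.3269 -0.1708  0.    ]
0.06 [array([0.3284, 0.0015]), array([ 0.3256, -0.0704]), array([0.3194, 0.0099]), array([ 0.3182, -0.0692])]
0.08 [array([ 3.358e-01, -1.000e-04]), array([ 0.3332, -0.0678]), array([0.3273, 0.0078]), array([ 0.3262, -0.0667])]
0.1 [array([ 0.3432, -0.0018]), array([ 0.3408, -0.0653]), array([0.3353, 0.0057]), array([ 0.3342, -0.0642])]
0.12 [array([ 0.3507, -0.0034]), array([ 0.3484, -0.0627]), array([0.3432, 0.0036]), array([ 0.3422, -0.0618])]
bh [ 0.4308 -0.162   0.036 ]
bh [ 0.4578 -0.1662  0.036 ]
bb [ 0.4302 -0.1631  0.    ]
bb [ 0.4592 -0.167   0.    ]
bl [ 0.4212 -0.2221  0.006 ]
bl [ 0.4492 -0.2264  0.006 ]
```

```bash
python3 - <<'E'
from h import *
for p in [(381,206),(375,185),(379,275)]: print(p,[unproj('wrist',p,z)[:2].round(3) for z in (0,.05,.08,.1)])
for p in [(259,183),(318,183),(382,184)]: print('top',p,[unproj('top',p,z)[:2].round(3) for z in (0,.05,.08,.1)])
goal([.4407,-.186,.10],-1.72)
goal([.4407,-.186,.018],-1.72)
E
```

```text
(381, 206) [array([ 0.571, -0.16 ]), array([ 0.557, -0.143]), array([ 0.549, -0.133]), array([ 0.543, -0.127])]
(375, 185) [array([ 0.565, -0.13 ]), array([ 0.552, -0.117]), array([ 0.544, -0.11 ]), array([ 0.538, -0.104])]
(379, 275) [array([ 0.562, -0.262]), array([ 0.549, -0.233]), array([ 0.541, -0.215]), array([ 0.536, -0.204])]
top (259, 183) [array([ 0.558, -0.015]), array([ 0.547, -0.016]), array([ 0.54 , -0.017]), array([ 0.536, -0.018])]
top (318, 183) [array([ 0.56 , -0.145]), array([ 0.548, -0.141]), array([ 0.541, -0.138]), array([ 0.537, -0.136])]
top (382, 184) [array([ 0.559, -0.288]), array([ 0.548, -0.277]), array([ 0.541, -0.27 ]), array([ 0.536, -0.266])]
t 10.0 p [ 0.4441 -0.1021  0.2573] row [0.1673 0.3143 0.0201] [ 0.0013 -0.0012 -0.0004] steps 2.852555119772437 0.030589441926895906
t 10.0 p [ 0.4441 -0.1021  0.2573] row [0.1675 0.4782 0.0208] [ 0.0013 -0.0012 -0.0004] steps 4.057279972930252 0.030589441926895906
```

```bash
python3 - <<'E'
from h import *
a=cv2.imread('pics/scene0.png')
cv2.imwrite('pics/bin.png',cv2.resize(a[180:290,270:460],None,fx=4,fy=4,interpolation=cv2.INTER_CUBIC))
E
```

```text
(no output)
```

View pics/bin.png

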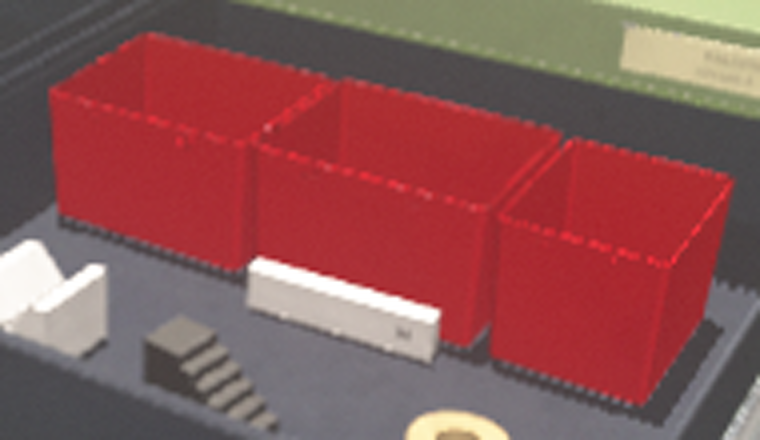

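```bash
python3 - <<'E'
from h import *
def c(x,y): return (270+(x+.5)/4-.5,180+(y+.5)/4-.5)
for p in [(60,215),(237,268),(642,402)]: print('bot',unproj('scene',c(*p),0).round(4))
for p in [(50,92),(248,142),(488,207),(668,265)]: print('top',[unproj('scene',c(*p),z)[:2].round(4) for z in (.04,.05,.06,.07,.08)])
E
```

```text
bot [ 0.56   -0.0212  0.    ]
bot [ 0.565  -0.1366  0.    ]
bot [ 0.5643 -0.3566  0.    ]
top [array([0.6263, 0.033 ]), array([0.6086, 0.0199]), array([0.5908, 0.0069]), array([ 0.5731, -0.0062]), array([ 0.5553, -0.0192])]
top [array([ 0.6328, -0.1033]), array([ 0.6149, -0.1131]), array([ 0.597 , -0.1229]), array([ 0.5791, -0.1327]), array([ 0.5612, -0.1425])]
top [array([ 0.635 , -0.2474]), array([ 0.617 , -0.2537]), array([ 0.5991, -0.2601]), array([ 0.5811, -0.2664]), array([ 0.5631, -0.2728])]
top [array([ 0.6272, -0.3435]), array([ 0.6095, -0.3476]), array([ 0.5917, -0.3516]), array([ 0.5739, -0.3557]), array([ 0.5562, -0.3598])]
```

```bash
python3 - <<'E'
from h import *
goal([.433,-.185,.12],-1.72)
goal([.433,-.185,.022],-1.72)
E
```

```text
t 10.0 p [ 0.4441 -0.1021  0.2573] row [0.1676 0.2743 0.0044] [ 0.0013 -0.0012 -0.0004] steps 2.571931998179766 0.030589441926895906
t 10.0 p [ 0.4441 -0.1021  0.2573] row [0.1679 0.4703 0.0052] [ 0.0013 -0.0012 -0.0004] steps 3.995178996070464 0.030589441926895906
```

```bash
python3 -m crank '[[0.168,0.08,0.005,0.001,-0.001,0,1],[0.168,0.16,0.005,0.001,-0.001,0,1],[0.168,0.24,0.005,0.001,-0.001,0,1],[0.168,0.28,0.005,0.001,-0.001,0,1],[0.168,0.28,0.005,0.001,-0.001,0,1]]' 20; python3 -c "
from h import *
goal([.433,-.185,.022],-1.72)
cv2.imwrite('pics/w6.png',vision.camera('wrist'))"
```

```text
time: 10.62
position: [0.4334, -0.1847, 0.1167]
tool_rot: [-0.462, 0.536, -0.533, 0.463]
ft_force: [0.4, -0.1, 0.8]
grip_width: 0.0869
t 10.625 p [ 0.4334 -0.1847  0.1167] row [ 0.0013  0.1893 -0.0002] [ 0.0009  0.0014 -0.001 ] steps 1.5148240959971746 0.03343074700755835
```

View pics/w6.png

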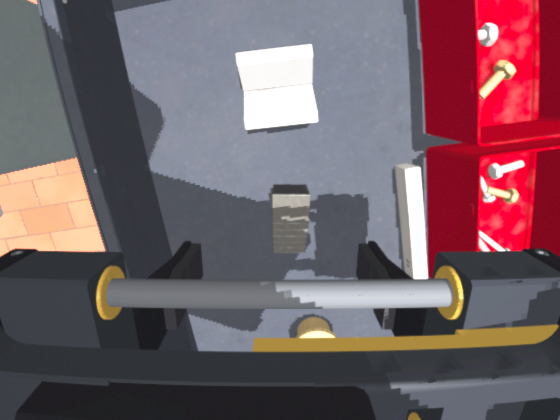

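```bash
python3 -m crank '[[0.001,0.05,0,0.001,0.001,-0.001,1],[0.001,0.1,0,0.001,0.001,-0.001,1],[0.001,0.13,0,0.001,0.001,-0.001,1],[0.001,0.145,0,0.001,0.001,-0.001,1],[0.001,0.16,0,0.001,0.001,-0.001,1]]' 20; python3 -m crank '[[0,0.01,0,0,0,0,1],[0,0.02,0,0,0,0,1],[0,0.028,0,0,0,0,1],[0,0.028,0,0,0,0,1]]' 20
```

```text
time: 11.3
position: [0.436, -0.1867, 0.0392]
tool_rot: [0.461, -0.533, 0.539, -0.462]
ft_force: [-0.4, 0.5, -0.6]
grip_width: 0.0875
time: 11.8
position: [0.4355, -0.1864, 0.0248]
tool_rot: [0.461, -0.533, 0.538, -0.462]
ft_force: [0.1, 0.6, 0.1]
grip_width: 0.0874
```

```bash
python3 -c "
from h import *
cv2.imwrite('pics/w7.png',vision.camera('wrist'));cv2.imwrite('pics/s7.png',vision.camera('scene'))"
```

```text
(no output)
```

View pics/w7.png

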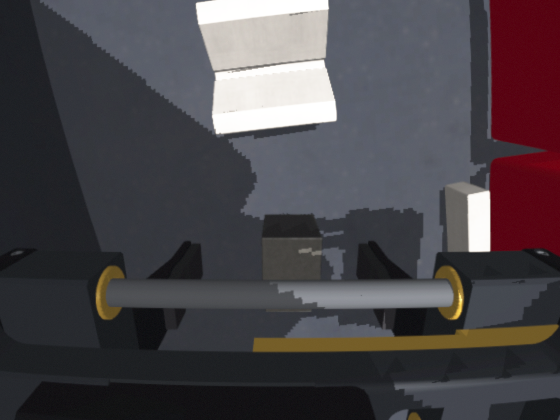

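View pics/s7.png

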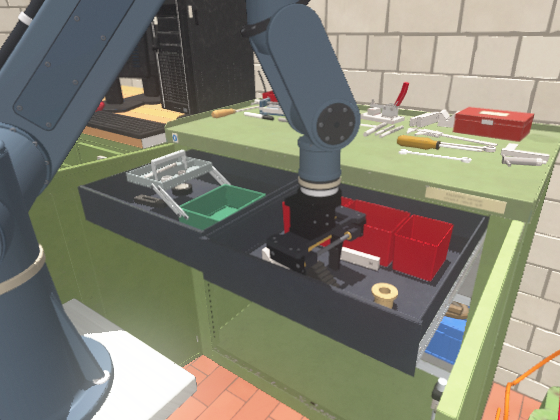

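```bash
python3 -m crank '[[0,0.004,0,0,0,0,-1],[0,0.004,0,0,0,0,-1],[0,0.004,0,0,0,0,-1],[0,0.004,0,0,0,0,-1],[0,0.004,0,0,0,0,-1],[0,0.004,0,0,0,0,-1],[0,0.004,0,0,0,0,-1],[0,0.004,0,0,0,0,-1],[0,0.004,0,0,0,0,-1],[0,0.004,0,0,0,0,-1]]' 25;  python3 -m crank '[[0,0,0,0,0,0,-1]]' 25; python3 -c "
from h import *
print(R.from_quat(robot.get_obs()['tool_rot']).as_matrix().round(3))
cv2.imwrite('pics/w8.png',vision.camera('wrist'))"
```

```text
time: 13.15
position: [0.436, -0.1869, 0.0232]
tool_rot: [0.461, -0.533, 0.539, -0.462]
ft_force: [2.2, -0.8, 1.8]
grip_width: 0.0277
time: 13.28
position: [0.436, -0.1868, 0.0232]
tool_rot: [0.461, -0.533, 0.538, -0.462]
ft_force: [1.4, -1.5, 1.9]
grip_width: 0.0276
[[-0.148  0.007  0.989]
 [-0.989 -0.005 -0.148]
 [ 0.004 -1.     0.007]]
```

View pics/w8.png

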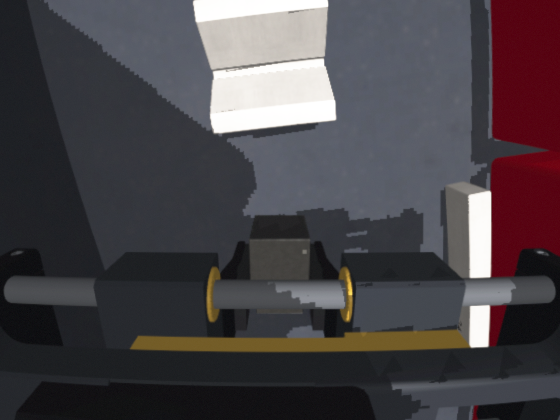

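```bash
python3 -m crank '[[0,-0.01,0,0,0,0,-1],[0,-0.03,0,0,0,0,-1],[0,-0.07,0,0,0,0,-1],[0,-0.13,0,0,0,0,-1],[0,-0.20,0,0,0,0,-1],[0,-0.27,0,0,0,0,-1],[0,-0.33,0,0,0,0,-1],[0,-0.36,0,0,0,0,-1],[0,-0.36,0,0,0,0,-1]]' 25; python3 -c "
from h import *
goal([.512,.124,.20],.041)
cv2.imwrite('pics/w9.png',vision.camera('wrist'))
cv2.imwrite('pics/s9.png',vision.camera('scene'))"
```

```text
time: 14.45
position: [0.4343, -0.1855, 0.2041]
tool_rot: [0.461, -0.533, 0.539, -0.462]
ft_force: [-0.8, 1.1, -2.9]
grip_width: 0.0279
t 14.45 p [ 0.4343 -0.1855  0.2041] row [-0.6352  0.0064  0.0622] [-0.0007 -0.5602  0.003 ] steps 5.106094718006026 9.424845446224701
```

View pics/s9.png

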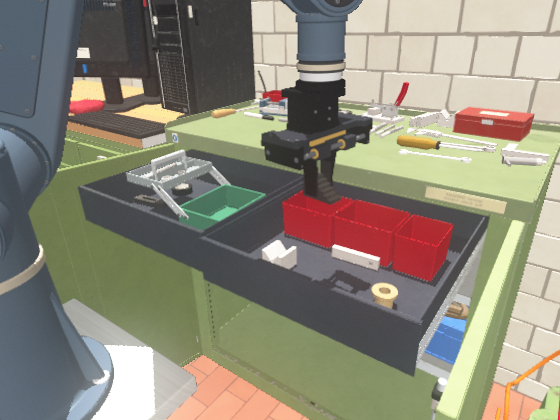

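View pics/w9.png

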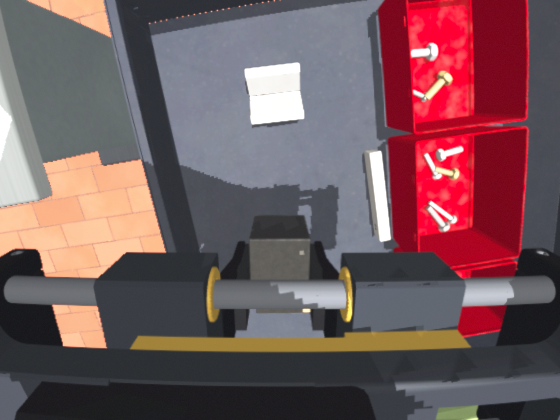

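```bash
python3 -m crank '[[-0.064,0.006,0.006,0,-0.056,0,-1],[-0.13,0.006,0.012,0,-0.112,0,-1],[-0.19,0.006,0.018,0,-0.168,0,-1],[-0.26,0.006,0.025,0,-0.224,0.001,-1],[-0.32,0.006,0.031,0,-0.28,0.002,-1],[-0.38,0.006,0.037,0,-0.336,0.002,-1],[-0.45,0.006,0.043,-0.001,-0.392,0.003,-1],[-0.51,0.006,0.05,-0.001,-0.448,0.003,-1],[-0.57,0.006,0.056,-0.001,-0.504,0.003,-1],[-0.635,0.006,0.062,-0.001,-0.56,0.003,-1]]' 25; python3 -m crank '[[0,0,0,0,0,0,-1],[0,0,0,0,0,0,-1]]' 25; python3 -c "
from h import *
goal([.512,.124,.03],.041)
cv2.imwrite('pics/w10.png',vision.camera('wrist'))
cv2.imwrite('pics/t10.png',vision.camera('top'))"
```

```text
time: 15.8
position: [0.5111, 0.1245, 0.1976]
tool_rot: [-0.707, -0.014, 0.018, 0.707]
ft_force: [0.4, 0.0, -2.3]
grip_width: 0.028
time: 16.05
position: [0.5111, 0.1234, 0.1981]
tool_rot: [0.707, 0.012, -0.016, -0.707]
ft_force: [-0.1, 0.4, -3.1]
grip_width: 0.0278
t 16.05 p [0.5111 0.1234 0.1981] row [0.0036 0.3362 0.0012] [ 0.     -0.0005 -0.0016] steps 2.6896727812506804 0.027835399681107334
```

View pics/w10.png

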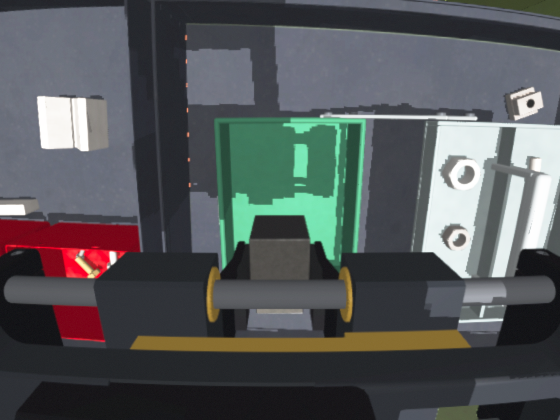

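View pics/t10.png

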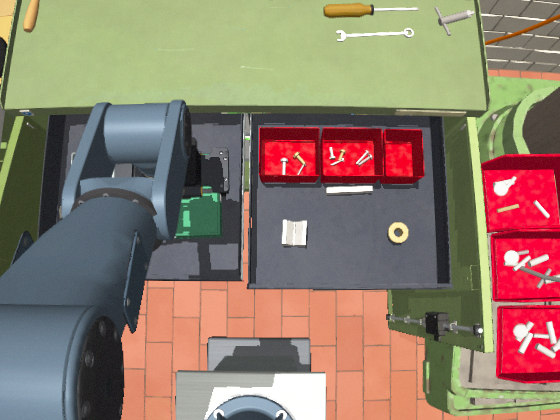

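```bash
python3 -m crank '[[0.004,0.05,0.001,0,0,-0.001,-1],[0.004,0.12,0.001,0,0,-0.001,-1],[0.004,0.18,0.001,0,0,-0.001,-1],[0.004,0.23,0.001,0,0,-0.001,-1],[0.004,0.27,0.001,0,0,-0.001,-1],[0.004,0.30,0.001,0,0,-0.001,-1],[0.004,0.32,0.001,0,0,-0.001,-1],[0.004,0.328,0.001,0,0,-0.001,-1],[0.004,0.328,0.001,0,0,-0.001,-1]]' 25; python3 -c "
from h import *
goal([.512,.124,.0265],.041); print(R.from_quat(robot.get_obs()['tool_rot']).as_matrix().round(4)[2])"
```

```text
time: 17.27
position: [0.514, 0.1242, 0.0354]
tool_rot: [-0.707, -0.015, 0.014, 0.707]
ft_force: [-0.1, -0.1, -3.6]
grip_width: 0.0279
t 17.275 p [0.514  0.1242 0.0354] row [-0.0041  0.0178 -0.0003] [-0.0001 -0.0003  0.0005] steps 0.14573938837305195 0.010317563293205064
[ 1.6e-03 -1.0e+00  3.0e-04]
```

```bash
python3 -m crank '[[0,0.006,0,0,0,0,-1],[0,0.012,0,0,0,0,-1],[0,0.016,0,0,0,0,-1],[0,0.016,0,0,0,0,-1]]' 25; python3 -m crank '[[0,0.001,0,0,0,0,-1],[0,0.002,0,0,0,0,-1],[0,0.002,0,0,0,0,-1]]' 25
```

```text
time: 17.77
position: [0.5138, 0.1243, 0.0271]
tool_rot: [-0.707, -0.015, 0.014, 0.707]
ft_force: [-0.1, 0.0, -3.0]
grip_width: 0.028
time: 18.15
position: [0.5139, 0.1243, 0.0263]
tool_rot: [-0.707, -0.015, 0.014, 0.707]
ft_force: [-0.8, -0.4, -3.2]
grip_width: 0.0279
```

```bash
python3 -m crank '[[0,0.001,0,0,0,0,-1],[0,0.002,0,0,0,0,-1],[0,0.002,0,0,0,0,-1]]' 25; python3 -m crank '[[0,0.001,0,0,0,0,-1],[0,0.002,0,0,0,0,-1],[0,0.002,0,0,0,0,-1]]' 25
```

```text
time: 18.52
position: [0.5139, 0.1242, 0.0261]
tool_rot: [-0.707, -0.015, 0.014, 0.707]
ft_force: [-1.6, -1.1, 5.4]
grip_width: 0.0277
time: 18.9
position: [0.5139, 0.1242, 0.0261]
tool_rot: [-0.707, -0.015, 0.013, 0.707]
ft_force: [-3.7, -0.8, 13.2]
grip_width: 0.0278
```

```bash
python3 -m crank '[[0,-0.002,0,0,0,0,-1],[0,-0.002,0,0,0,0,0.1],[0,-0.002,0,0,0,0,0.1],[0,-0.002,0,0,0,0,0.1],[0,-0.002,0,0,0,0,0.1],[0,-0.002,0,0,0,0,0.1],[0,-0.002,0,0,0,0,0.1]]' 25; python3 -c "
from h import *
cv2.imwrite('pics/w11.png',vision.camera('wrist'))"
```

```text
time: 19.77
position: [0.5139, 0.1243, 0.0252]
tool_rot: [-0.707, -0.015, 0.014, 0.707]
ft_force: [-0.6, -0.2, -0.2]
grip_width: 0.0481
```

View pics/w11.png

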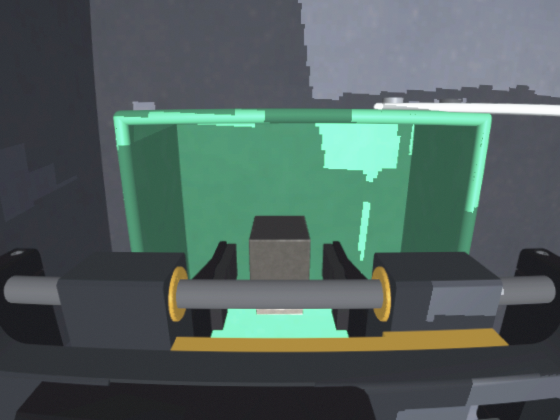

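Block released, standing between the open fingers. Hold a moment and lift out.

```bash
python3 -m crank '[[0,0,0,0,0,0,0.1],[0,0,0,0,0,0,0.1],[0,-0.03,0,0,0,0,0.1],[0,-0.08,0,0,0,0,0.1],[0,-0.16,0,0,0,0,0.1],[0,-0.26,0,0,0,0,0.1],[0,-0.36,0,0,0,0,0.1],[0,-0.44,0,0,0,0,0.1],[0,-0.44,0,0,0,0,0.1]]' 20; python3 -c "
from h import *
goal([.420,.127,.26],.041)
cv2.imwrite('pics/s12.png',vision.camera('scene'));cv2.imwrite('pics/w12.png',vision.camera('wrist'))"
```

```text
time: 20.95
position: [0.5156, 0.1244, 0.2497]
tool_rot: [-0.707, -0.018, 0.01, 0.707]
ft_force: [0.3, 0.0, -0.6]
grip_width: 0.048
t 20.95 p [0.5156 0.1244 0.2497] row [-0.1906 -0.0226  0.013 ] [-0.0001 -0.0002  0.0034] steps 1.5390678516841605 0.05770918232098767
```

View pics/s12.png

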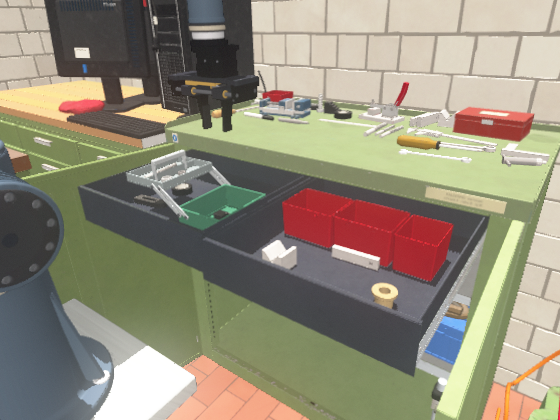

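View pics/w12.png

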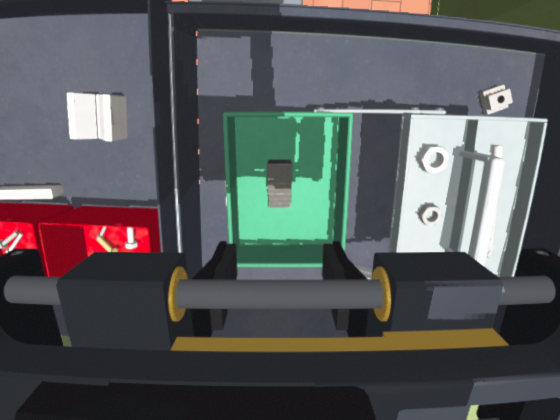

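```bash
python3 - <<'E'
from h import *
def m(u,v,z): print((u,v),unproj('wrist',(u,v),z).round(4))
m(268,188,.039);m(291,188,.039);m(268,206,.01);m(291,206,.01)
m(491,149,.148);m(503,149,.148);m(481,235,.148);m(493,235,.148)
goal([.513,.302,.21],.041)
goal([.513,.302,.137],.041)
E
```

```text
(268, 188) [0.5166 0.1116 0.039 ]
(291, 188) [0.5156 0.1378 0.039 ]
(268, 206) [0.5462 0.1115 0.01  ]
(291, 206) [0.5451 0.1403 0.01  ]
(491, 149) [0.4528 0.2892 0.148 ]
(503, 149) [0.4521 0.2995 0.148 ]
(481, 235) [0.525  0.2966 0.148 ]
(493, 235) [0.5247 0.3077 0.148 ]
t 21.05 p [0.5131 0.1242 0.2459] row [0.014  0.0719 0.3553] [-0.0001 -0.0003  0.0007] steps 2.90230024775036 0.012069234906420416
t 21.05 p [0.5131 0.1242 0.2459] row [0.0137 0.2179 0.3553] [-0.0001 -0.0003  0.0007] steps 3.3357919794789295 0.012069234906420416
```

```bash
python3 -m crank '[[0.014,0,0.1,0,0,0.001,0.1],[0.014,0.02,0.22,0,0,0.001,0.1],[0.014,0.072,0.33,0,0,0.001,0.1],[0.014,0.072,0.355,0,0,0.001,0.1],[0.014,0.072,0.355,0,0,0.001,0.1],[0.014,0.072,0.355,0,0,0.001,0.1]]' 20; python3 -c "
from h import *
goal([.513,.302,.137],.041)
cv2.imwrite('pics/w13.png',vision.camera('wrist'))"
```

```text
time: 21.8
position: [0.5138, 0.3004, 0.2094]
tool_rot: [0.707, 0.013, -0.014, -0.707]
ft_force: [0.4, 0.8, 0.1]
grip_width: 0.0477
t 21.8 p [0.5138 0.3004 0.2094] row [-0.0012  0.1448  0.0033] [ 0.0001 -0.0007 -0.0006] steps 1.158878036247289 0.015733690534340948
```

View pics/w13.png

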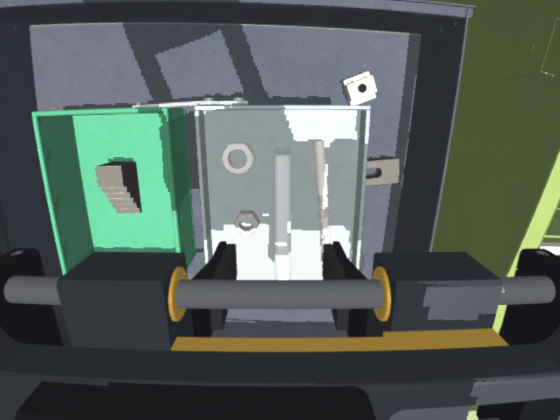

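Handle (column ~283) is centred between the fingers (235–325). Descend and grip.

```bash
python3 -m crank '[[-0.001,0.06,0.003,0,0,0,0.1],[-0.001,0.11,0.003,0,0,0,0.1],[-0.001,0.135,0.003,0,0,0,0.1],[-0.001,0.143,0.003,0,0,0,0.1],[-0.001,0.143,0.003,0,0,0,0.1],[-0.001,0.143,0.003,0,0,0,-1],[-0.001,0.143,0.003,0,0,0,-1],[-0.001,0.143,0.003,0,0,0,-1],[-0.001,0.143,0.003,0,0,0,-1],[-0.001,0.143,0.003,0,0,0,-1]]' 20; python3 -m crank '[[0,0,0,0,0,0,-1],[0,0,0,0,0,0,-1]]' 20; python3 - <<'E'
from h import *
import math
for q in list(np.arange(2.2,0,-.1))+[.05,0]:
    a=.262;f=lambda q:(.095*math.cos(a+q),.095*math.sin(a+q))
    c,s=f(q);c0,s0=f(2.27);print(round(q,2),'y',round(-(s-s0)/.5,3),'z',round((c0-c)/.5,3))
E
```

```text
time: 23.1
position: [0.5128, 0.3027, 0.1379]
tool_rot: [0.707, 0.014, -0.015, -0.707]
ft_force: [-0.0, -3.2, 1.2]
grip_width: 0.0119
time: 23.35
position: [0.5129, 0.3027, 0.1379]
tool_rot: [0.707, 0.014, -0.015, -0.707]
ft_force: [-0.1, -4.3, 1.1]
grip_width: 0.0117
2.2 y -0.011 z -0.008
2.1 y -0.025 z -0.021
2.0 y -0.038 z -0.035
1.9 y -0.049 z -0.05
1.8 y -0.059 z -0.066
1.7 y -0.067 z -0.083
1.6 y -0.073 z -0.101
1.5 y -0.078 z -0.12
1.4 y -0.08 z -0.138
1.3 y -0.081 z -0.157
1.2 y -0.08 z -0.176
1.1 y -0.077 z -0.195
1.0 y -0.072 z -0.214
0.9 y -0.066 z -0.231
0.8 y -0.057 z -0.248
0.7 y -0.047 z -0.264
0.6 y -0.035 z -0.279
0.5 y -0.022 z -0.293
0.4 y -0.008 z -0.306
0.3 y 0.008 z -0.317
0.2 y 0.024 z -0.326
0.1 y 0.041 z -0.333
0.05 y 0.05 z -0.337
0 y 0.06 z -0.339
```

```bash
python3 -m crank '[[0,-0.011,-0.008,0,0,0,-1],[0,-0.025,-0.021,0,0,0,-1],[0,-0.038,-0.035,0,0,0,-1],[0,-0.049,-0.05,0,0,0,-1],[0,-0.059,-0.066,0,0,0,-1],[0,-0.067,-0.083,0,0,0,-1],[0,-0.073,-0.101,0,0,0,-1],[0,-0.078,-0.12,0,0,0,-1],[0,-0.08,-0.138,0,0,0,-1],[0,-0.081,-0.157,0,0,0,-1]]' 20
```

```text
time: 24.6
position: [0.516, 0.2246, 0.1787]
tool_rot: [-0.707, -0.014, 0.015, 0.707]
ft_force: [0.7, 1.6, -6.5]
grip_width: 0.0118
```

```bash
python3 -m crank '[[0,0.001,-0.019,0,0,0,-1],[0,0.004,-0.038,0,0,0,-1],[0,0.009,-0.057,0,0,0,-1],[0,0.015,-0.074,0,0,0,-1],[0,0.024,-0.091,0,0,0,-1],[0,0.034,-0.107,0,0,0,-1],[0,0.046,-0.122,0,0,0,-1],[0,0.059,-0.136,0,0,0,-1],[0,0.073,-0.149,0,0,0,-1],[0,0.089,-0.160,0,0,0,-1]]' 20;  python3 -m crank '[[0,0.008,-0.005,0,0,0,-1],[0,0.016,-0.009,0,0,0,-1],[0,0.025,-0.013,0,0,0,-1],[0,0.033,-0.016,0,0,0,-1],[0,0.042,-0.020,0,0,0,-1],[0,0.050,-0.022,0,0,0,-1],[0,0.053,-0.023,0,0,0,-1],[0,0.053,-0.023,0,0,0,-1]]' 20
```

```text
time: 25.85
position: [0.5193, 0.1439, 0.1332]
tool_rot: [0.707, 0.014, -0.015, -0.707]
ft_force: [-0.5, -5.2, -0.4]
grip_width: 0.0117
time: 26.85
position: [0.5198, 0.1332, 0.1079]
tool_rot: [-0.707, -0.014, 0.015, 0.707]
ft_force: [-1.4, -4.0, 7.3]
grip_width: 0.0117
```

```bash
python3 -m crank '[[0,0,0,0,0,0,0.1],[0,0,0,0,0,0,0.1],[0,0,0,0,0,0,0.1],[0,0,0,0,0,0,0.1],[0,0,0,0,0,0,0.1],[0,0,0,0,0,0,0.1],[0,-0.1,0,0,0,0,0.1],[0,-0.2,0,0,0,0,0.1],[0,-0.3,0,0,0,0,0.1],[0,-0.3,0,0,0,0,0.1]]' 20; python3 -c "
from h import *
cv2.imwrite('pics/s14.png',vision.camera('scene'));cv2.imwrite('pics/w14.png',vision.camera('wrist'))
a=cv2.imread('pics/s14.png')
cv2.imwrite('pics/s14c.png',cv2.resize(a[140:300,80:300],None,fx=3.5,fy=3.5,interpolation=cv2.INTER_CUBIC))
c=cv2.imread('pics/scene0.png')
d=cv2.absdiff(a,c)[165:240,165:290].max(2); print(d.mean(),(d>40).sum())
cv2.imwrite('pics/d.png',cv2.resize(d,None,fx=4,fy=4))
"
```

```text
time: 28.1
position: [0.5226, 0.1337, 0.2616]
tool_rot: [-0.707, -0.017, 0.011, 0.707]
ft_force: [-0.1, -0.2, 0.4]
grip_width: 0.0479
6.6402133333333335 395
```

View pics/s14c.png

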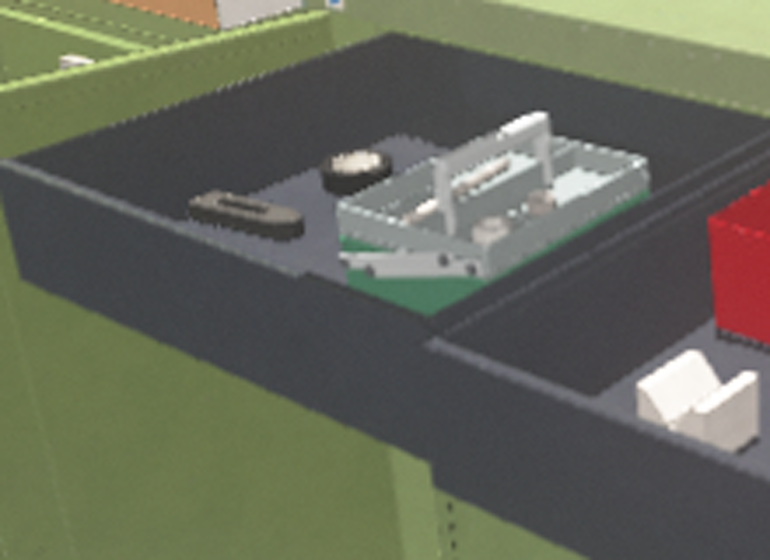

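View pics/w14.png

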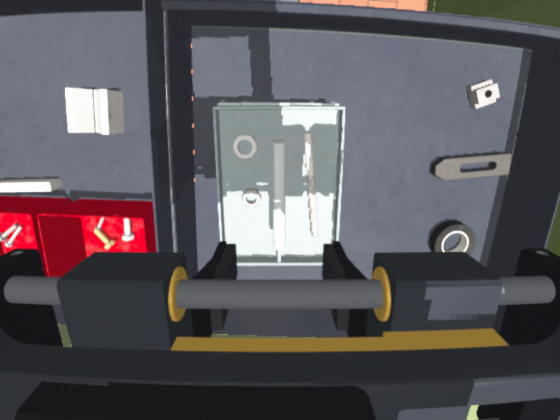

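View pics/d.png

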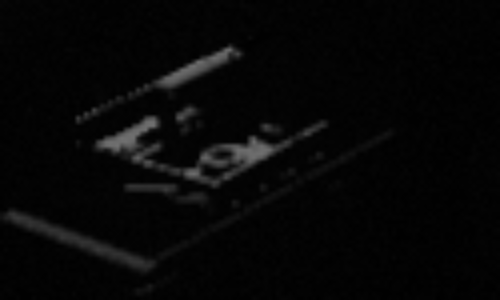

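The scene picture matches the starting one. The differences are the arm's shadow, and the tray and its arm are at the same pixels, so it is shut. The robot is clear.

```bash
python3 -m crank '[[0,-0.3,0,0,0,0,0.1],[0,-0.3,0,0,0,0,0.1],[0,-0.3,0,0,0,0,0.1]]' 20; python3 -c "
from rig import robot
o=robot.get_obs();print(o['position'],o['ft_force'],o['time']);print(robot.hand_in())"
```

```text
time: 28.58
position: [0.5209, 0.1334, 0.4092]
tool_rot: [-0.707, -0.015, 0.014, 0.707]
ft_force: [-0.8, 0.3, 0.4]
grip_width: 0.048
[0.52089811 0.13343784 0.40920388] [-0.7838825   0.3138097   0.35141889] 28.575
the job is handed in; nothing more can be done
None
```

I opened the tray, set the step block upright on the compartment floor, shut the tray over it and handed the job in at 28.6 s, within the 69 s limit. The hand-in reports no verdict.

- **Tray open:** I swung it over to the stop. The picture after release showed it staying open.
- **Block placed:** I lowered it until the wrist force showed it touching the floor (about 13 N), then opened the fingers. The picture after lifting out showed it upright, with its centre at about (0.52, 0.125), less than 10 mm from the compartment's centre.
- **Tray shut:** The tool came back to within about 1 mm of the pose where it first gripped the handle, with a small upward push from the closed tray. After release, the tray and its arm lay at the same pixels in the scene picture as at the start, apart from the arm's shadow.
- **Robot clear:** At hand-in the gripper was 0.41 m up, and the wrist force was under 1 N.

I could not see the block once the tray was shut, so its final pose rests on the picture taken before closing. No check failed, but two things were not as simple as planned:

- **Bin rims near the pick:** The red bins' rims were higher than the gripper body at the pick height. I took the block with the jaws about 5 mm off centre, toward the robot, and let the closing fingers slide it over.
- **Handle angle when open:** One wrist-camera reading of the open tray handle's angle was about 0.1 rad, against the 0.04 rad measured when shut. I took it as parallax, and the grip confirmed the handle was where expected.

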